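Bleed the nitrogen pot before opening it

ROBOT

A 7-joint arm with a two-finger parallel gripper is mounted at the origin on the work surface. World frame = base frame: x ahead of the robot, y to its left, z up, the work surface at z = 0. Lengths are in m, angles in rad, forces in N, time in s.
With the tool pointing down it reaches from about 0.4 to 0.85 m from the base axis. Payload 10.4 kg.
Tool frame: the origin (TCP) lies between the finger pads; the fingertips stand tips_ahead ahead of it and the grasp point (between the pads) lies 11 mm behind it (tips_ahead is the distance from the TCP to the fingertips, in m); z points along the fingers, x is the direction in which the jaws open and shut, and the axes are right-handed (so a half turn about z gives the same grasp; the last joint's range is limited). The gripper opens to 87 mm and grips with 3 to 60 N. Pads are 19 mm wide; open, the fingers measure 117 mm over their backs; the gripper's body (75 mm by 190 mm) begins 51 mm behind the grasp point.
Start: joints at [-1.295, 0.332, -0.065, 1.46, 0.022, 1.35, -0.088], TCP at [0.184, 0.597, 0.197] pointing down, gripper open.
Joint ranges: [-2.6, 2.6], [-0.5, 2.12], [-1.47, 1.34], [0.16, 2.42], [-1.27, 4.41], [0.06, 2.06], [-2.6, 2.6]. Speed limits (rad/s): [2.22, 2.22, 2.79, 2.79, 3.14, 3.14, 3.14].

INTERFACE

Orientations are given as a unit quaternion [x, y, z, w].
In Python, from bench import read_state, camera, close_job, tips_ahead gives the robot as it stands.
- The arm moves only by the tool arm_command, never from a script. Its argument "commands" is a list that holds one entry, the list of rows, each a list of 7 numbers: the turn, a rotation vector about the tool's x, y, z in rad, then the shift along the tool's x, y, z in m, then the opening in per cent of the stroke, from 0 (shut) to 100 (fully open). In form: [[[rx, ry, rz, x, y, z, claw], ...]]. A call has 1 to 20 rows; each row shifts and turns the commanded pose from where the row before left it, along the tool's axes as they then stand; what a row does not reach is not made up. A row lasts 1/8 s, in which the tool goes at most 62.5 mm and 10.7 degrees, less where a joint would pass 70% of its speed; a pose out of reach is approached as far as the arm can. A call with a gripper value outside its range is refused whole. The fingers move at their own pace and stop on an object; "newtons" is the grip in N (left out, the last holds). Time passes only in rows, so rows that do not move let the fingers close. It gives the time, the measured TCP pose, the force and the opening at its end, in the units of the state.
- read_state(): the state, without advancing time (a new reading comes with each control period).
- camera(name): name is "scene" or "top"; returns a dict with "frame" (384x512x3 uint8, red, green, blue), "vfov" (degrees; the focal length in pixels is half the picture's height over the tangent of half this angle, whatever the lens; pixels are square), "cx", "cy" (the principal point, pixels), "R" (3x3) and "t" (3): a world point X has camera coordinates R X + t. Camera axes: x right, y down, z forward; pixel columns grow to the right and rows downward; lengths in m; the calibration is good to about 2 mm. A picture is of the moment at which its call begins. There is no depth.
- close_job(): hands the job in, once; it reports no verdict.
The state is a dict: "time": time; "joint_positions": joint angles; "joint_vel": joint speeds; "joint_torque": joint torques, N m; "ee_pos": TCP position; "eef_rot": TCP orientation; "ft_force": force on the tool from outside, world axes, zero at the start; "torque": the same for the moment, N m; "width": finger opening in m.
Only numpy, scipy, OpenCV 4.12 (cv2) and the standard library are available. Lean on these libraries where they do the work, as an engineer would, in place of code of your own. Each camera call takes 0.05 s, during which the arm holds its last target.

TASK

The sample pot is still under nitrogen pressure. Unscrew the small knurled brass lock nut on its valve until it stops at the top of its thread, about one turn anticlockwise, then press the freed steel pin straight down, gently, and keep it open for two full seconds to bleed the pot before letting it spring shut again. Do not bend the valve stem over in its rubber bush, do not hammer the pin against its stop, and leave the nut up and the things around the pot where they are.

Things in the scene. Friction and masses are not known exactly. Their poses are not given: they have to be found in the camera images.
- canister: round stainless sample pot, 92 mm tall to its flat aluminium lid (130 mm diameter), in a black docking base (170 mm diameter, 12 mm high) screwed to the bench: it cannot move. Origin: centre of the underside, on the bench, z up. The upright valve stands 20 mm from the pot's axis along the pot's own +x; the clamp band's latch sticks out to 83 mm on the -x side
- valve_foot (a point): point on the valve's axis at the lid's top face. Upwards from it: hexagon jam nut (17 mm wide, to 8 mm), then the brass stem, 9 mm diameter. The stem's top is the lock nut's seat and lies 20 to 30 mm above this point: it depends on how far the valve was screwed in, differs each time, is not measured and stays fixed. Lock nut and pin stand on top of the stem
- lock_nut (a joint): angle (rad) of the knurled brass lock nut, 13 mm diameter, 8 mm tall: 0 tight down on its seat (underside on the stem's top), grows anticlockwise seen from above (unscrewing), stops at 6.3 at the top of its thread and cannot come off. Starts at 0 to 0.5, drags with about 0.04 N m, stays where left, climbs the pin 3.3 mm a turn
- valve_pin (a joint): how far the steel pin is pressed down, m: 0 shut, 0.0032 at its stop. 5 mm diameter; it comes up through the nut and its tip is 17 mm above the seat (37 to 47 mm above valve_foot) when shut. Its spring pushes up with 3.2 N at 0, 8 N at the stop. It goes down only as far as the nut has been raised, the nut riding with it. Gas passes from 0.0015 on; over 18 N bends it
- lean_x (a joint): lean of the valve stem about the pot's own x axis, rad, 0 upright. The stem stands in a rubber bush at valve_foot: it leans about 1 degree per 3 N of side force at the nut and springs back; it counts as bent at 0.14 (8 degrees) either way
- lean_y (a joint): the same lean about the pot's own y axis
- mouse: black computer mouse, 105 x 60 x 32 mm, loose, a bystander; origin under its centre
- dish: white round dish with a clear dome, 96 mm diameter, 33 mm high, loose, a bystander; origin under its centre
- tube_rack: blue rack with eight small capped tubes, 60 x 95 x 42 mm, loose, a bystander; origin under its centre
- dust_cap: black plastic dust cap of the valve, 20 mm diameter, 26 mm tall, standing on the bench, loose, a bystander; origin under its centre
Mind the look-alikes: they are no part of the job. Of the things that look like the canister, the larger one is meant.

How it is judged:
On the way, in this order (a step that is already met when the one before it is completed fails the run):
1. the lock nut is unscrewed to the top of its thread (at least 5.7 rad of 6.3) (value of joint lock_nut above 5.7 rad), for 0.2 s.
2. the pin's tip is pressed down and held open (at least 1.5 mm) for 1.8 s with the nut up (value of joint valve_pin above 0.0015 m and contact force between the fingers and valve_pin_c0 above 1 N and value of joint lock_nut above 5.5 rad), for 1.8 s.
At the end, for the whole second after the job is handed in: the nut is left up (above 5.5 rad), the pin has sprung shut (less than 0.6 mm down) and the stem stands upright (lean under 0.05 rad) (value of joint lock_nut above 5.5 rad and value of joint valve_pin below 0.0006 m and value of joint lean_x between -0.05 and 0.05 rad and value of joint lean_y between -0.05 and 0.05 rad); the robot touches nothing.
It fails at once if the pin's tip is pressed with more than 18 N (contact force between the fingers and valve_pin_c0 above 18 N).
It fails at once if the valve stem is bent over by more than 0.14 rad (value of joint any of lean_x, lean_y above 0.14 rad or value of joint any of lean_x, lean_y below -0.14 rad).
It fails at once if a bystander is moved more than 15 mm (distance of any of mouse, dish, tube_rack, dust_cap from where it was at the start of the episode above 0.015 m).
It also fails if it takes over 67 s, if anything falls off the work surface, if the arm or the gripper's body presses on something with over 40 N, if the wrist force passes 120 N, or if a joint passes its speed limit or range.

## Working session

There is one attempt and no reset: what is moved stays moved. The work goes in short steps, Python scripts to look and compute and a tool call to move; the robot and the scene stay as the last step left them, time stands still between calls to the robot, and variables do not carry over. Pictures are saved under pics/ and viewed, and the job is handed in when it is done.

Besides the shell and the picture viewer there is one more tool, called after ">>>" in YAML: its name, and indented under it one key for each argument. arm_command: Moves the arm, as the interface text tells. Its arguments: {"type":"object","properties":{"commands":{"type":"array"},"newtons":{"type":"number"}},"required":["commands"]}

```bash
ls; mkdir -p pics
cat > h.py <<'E'
import numpy as np, cv2, json
from bench import read_state, camera, close_job, tips_ahead
def snap(n,tag):
    c=camera(n); cv2.imwrite(f'pics/{tag}.png',c['frame'][:,:,::-1]); np.save(f'{tag}.npy',c,allow_pickle=True); return c
def load(tag): return np.load(f'{tag}.npy',allow_pickle=True).item()
def ray(c,u,v):
    f=c['frame'].shape[0]/2/np.tan(np.radians(c['vfov'])/2)
    d=np.array([(u-c['cx'])/f,(v-c['cy'])/f,1.]); R=np.array(c['R']);t=np.array(c['t'])
    d=R.T@d; return -R.T@t, d/np.linalg.norm(d)
def onz(c,u,v,z):
    o,d=ray(c,u,v); return o+d*(z-o[2])/d[2]
def proj(c,X):
    f=c['frame'].shape[0]/2/np.tan(np.radians(c['vfov'])/2)
    p=np.array(c['R'])@np.array(X)+np.array(c['t']); return np.array([c['cx']+f*p[0]/p[2],c['cy']+f*p[1]/p[2]])
def tri(c1,p1,c2,p2):
    o1,d1=ray(c1,*p1);o2,d2=ray(c2,*p2)
    A=np.stack([d1,-d2],1); s=np.linalg.lstsq(A,o2-o1,rcond=None)[0]
    a=o1+s[0]*d1;b=o2+s[1]*d2; return (a+b)/2,np.linalg.norm(a-b)
E
python3 - <<'E'
from h import *
for n in('scene','top'):
    c=snap(n,n+'0'); print(n,c['vfov'],c['cx'],c['cy'],ray(c,c['cx'],c['cy']))
    cv2.imwrite(f'pics/{n}0b.png',cv2.resize(c['frame'][:,:,::-1],(800,600),interpolation=cv2.INTER_CUBIC))
print(read_state(),tips_ahead() if callable(tips_ahead) else tips_ahead)
E
```

```text
pics
scene 49.11186732115027 248.49224759367107 186.81393584767483 (array([ 1.09946964, -0.13388114,  0.89259414]), array([-0.53757761,  0.12526213, -0.83385833]))
top 57.48989548666597 254.92034333147785 191.51001793908574 (array([0.48456216, 0.01266091, 0.78473792]), array([ 0.13975968, -0.02834301, -0.98977973]))
{'time': 0.1, 'joint_positions': array([-1.2946267 ,  0.33282476, -0.06468685,  1.4608561 ,  0.02157938,
        1.34990328, -0.08849332]), 'joint_vel': array([ 1.55382625e-04, -5.76551580e-04, -1.25876957e-03, -9.07480035e-04,
        1.03776607e-03,  1.37414488e-03, -5.15635207e-05]), 'joint_torque': array([ 1.07727756e-03, -6.24548793e+01,  2.43297539e-02, -3.90713525e+01,
       -6.13326835e-02,  3.66419891e-02,  9.85507450e-05]), 'ee_pos': array([0.18385817, 0.59694481, 0.19602403]), 'eef_rot': array([ 8.04467371e-01,  5.93996489e-01, -5.08803870e-04,  4.02185888e-04]), 'ft_force': array([-0.30624273,  0.55489599, -0.54297954]), 'torque': array([ 0.00564656,  0.01082271, -0.03370428]), 'width': 0.08713498970056288} 0.008
```

View pics/scene0b.png

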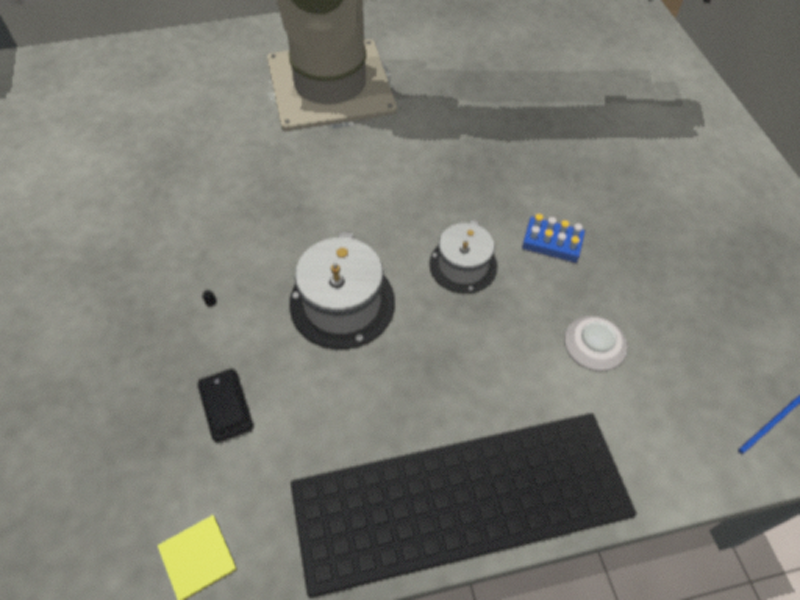

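View pics/top0b.png

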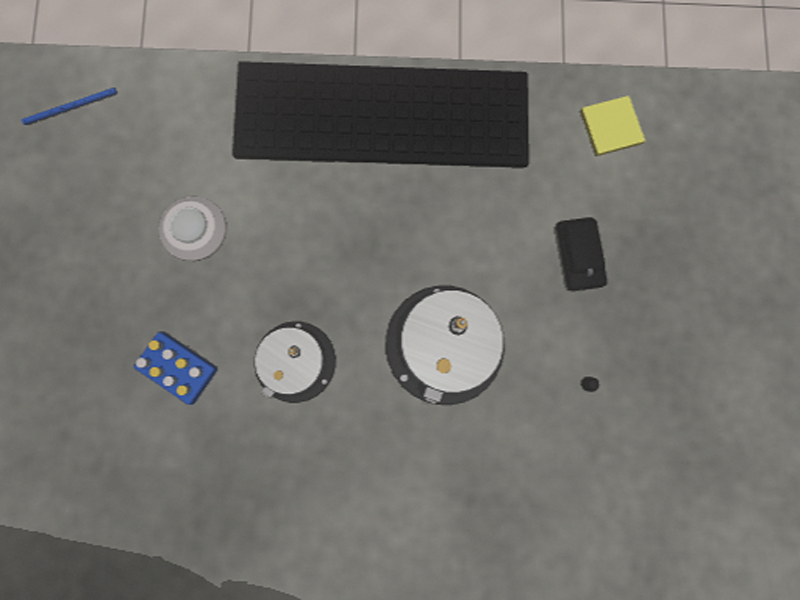

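Large pot: scene about (217,180), top about (288,217) in native pixels, with the valve just towards the bench's front side. The small pot next to it is the look-alike. I'll zoom in on the valve.

Run:
```python
from h import *
s=load('scene0');t=load('top0')
a=s['frame'][145:225,180:260,::-1];b=t['frame'][175:265,240:330,::-1]
im=np.hstack([cv2.resize(a,(400,400),interpolation=cv2.INTER_NEAREST),cv2.resize(b,(400,400),interpolation=cv2.INTER_NEAREST)])
cv2.imwrite('pics/z0.png',im)
# lid in both views
for n,c,(u,v) in(('s',s,(217,180)),('t',t,(288,217))):
    g=c['frame'].astype(int); m=((g.min(2)>140)).astype(np.uint8)
    x0,y0=u-50,v-50
    m=cv2.morphologyEx(m,cv2.MORPH_OPEN,np.ones((5,5)))
    cs,_=cv2.findContours(m,cv2.RETR_EXTERNAL,cv2.CHAIN_APPROX_NONE)
    cs=[k for k in cs if cv2.pointPolygonTest(k,(u,v),True)>-25]
    k=max(cs,key=cv2.contourArea); k=cv2.convexHull(k); e=cv2.fitEllipse(k); print(n,e)
    P=np.array([onz(c,*p[0],.092) for p in k.astype(float)])
    (cx,cy),r=cv2.minEnclosingCircle((P[:,:2]*1000).astype(np.float32)); print('plane .092',cx,cy,r)
```

```text
s ((216.44720458984375, 173.2130584716797), (47.48652267456055, 55.611873626708984), 82.1832046508789)
plane .092 526.4639282226562 -74.11414337158203 69.83686828613281
t ((288.3481140136719, 219.5226287841797), (63.57509231567383, 69.29224395751953), 16.18856430053711)
plane .092 525.5294189453125 -74.10240173339844 70.90431213378906
```

View pics/z0.png

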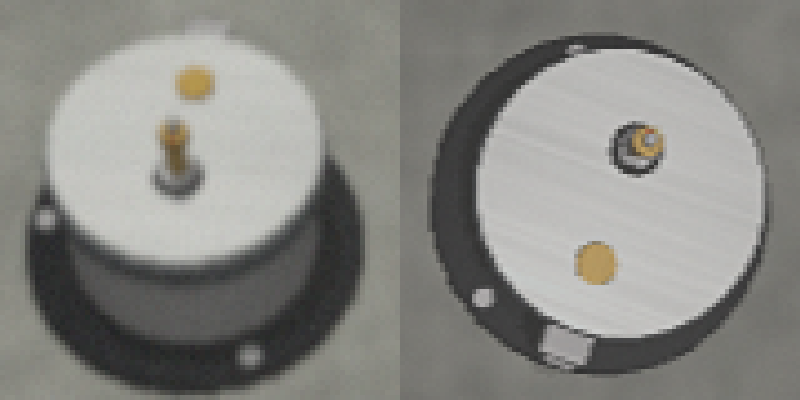

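Run:
```python
from h import *
s=load('scene0');t=load('top0')
a=s['frame'][164:188,203:227,::-1];b=t['frame'][197:217,284:304,::-1]
im=np.hstack([cv2.resize(a,(400,400),interpolation=cv2.INTER_NEAREST),cv2.resize(b,(400,400),interpolation=cv2.INTER_NEAREST)])
cv2.imwrite('pics/z1.png',im)
```

```text
(no output)
```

View pics/z1.png

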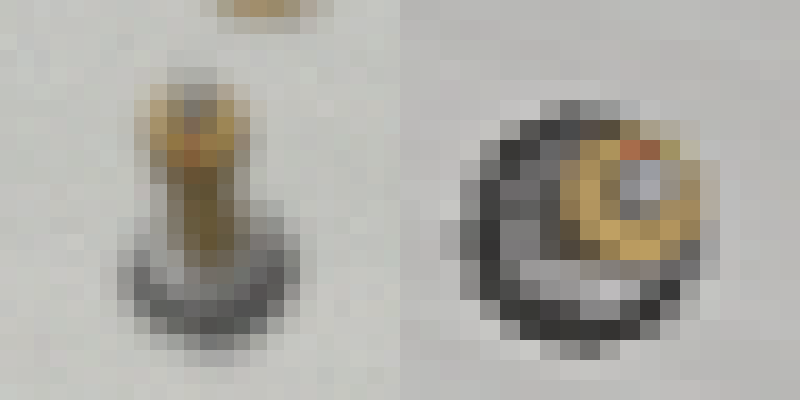

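Run:
```python
from h import *
s=load('scene0');t=load('top0')
for n,a,b in(('tip',(214.2,168.5),(296.0,205.9)),('nut',(214.5,171.2),(295.4,206.2)),('foot',(215.1,180.4),(292.75,207.9))):
    print(n,tri(s,a,t,b))
print('foot onz',onz(s,215.1,180.4,.092),onz(t,292.75,207.9,.092))
for z in(.129,.134,.139): print(z,'tip onz',onz(s,214.2,168.5,z),onz(t,296,205.9,z))
# lid, base masks centres: ellipse points vs projected circle
c0=np.array([.5255,-.0741])
th=np.linspace(0,2*np.pi,36)
for n,c in(('s',s),('t',t)):
    im=cv2.resize(c['frame'][:,:,::-1],None,fx=1.5,fy=1.5).copy()
    g=cv2.cvtColor(c['frame'],cv2.COLOR_RGB2HSV)
    f=c['frame'].astype(int)
    m=((f.max(2)-f.min(2)>70)&(f[:,:,0]>140)&(f[:,:,2]<110)).astype(np.uint8)
    k,l,st,ce=cv2.connectedComponentsWithStats(m)
    for i in range(1,k):
        if st[i,4]>8 and abs(ce[i]-proj(c,[.5255,-.0741,.092])).max()<45: print(n,'brass',ce[i],st[i,4],onz(c,*ce[i],.092))
```

```text
tip (array([ 0.55033393, -0.08323638,  0.14018232]), np.float64(0.0012501237314407865))
nut (array([ 0.55074999, -0.0834048 ,  0.13058171]), np.float64(0.0010089452349660052))
foot (array([ 0.55078389, -0.08391532,  0.09441386]), np.float64(0.0020247715935482564))
foot onz [ 0.54879862 -0.08473542  0.092     ] [ 0.55125412 -0.08325908  0.092     ]
0.129 tip onz [ 0.54196147 -0.08308887  0.129     ] [ 0.55162489 -0.08427751  0.129     ]
0.134 tip onz [ 0.54561202 -0.08342146  0.134     ] [ 0.55111353 -0.08353835  0.134     ]
0.139 tip onz [ 0.54926257 -0.08375404  0.139     ] [ 0.55060218 -0.0827992   0.139     ]
s brass [218.56 161.08] 25 [ 0.49579041 -0.06656637  0.092     ]
t brass [294.61538462 206.76923077] 13 [ 0.55360335 -0.08698147  0.092     ]
t brass [283.73584906 233.69811321] 53 [ 0.49981639 -0.06568601  0.092     ]
```

The valve axis comes out near (0.5505, -0.0834), with the tip at about z 0.138, inside the allowed 0.129–0.139. The foot agrees with the lid height to 2 mm. Next I'll traverse above everything.

>>> arm_command:
  commands:
    - [[0, 0, 0, -0.0339, 0.0344, 0, 100], [0, 0, 0, -0.0339, 0.0344, 0, 100], [0, 0, 0, -0.0339, 0.0344, 0, 100], [0, 0, 0, -0.0339, 0.0344, 0, 100], [0, 0, 0, -0.0339, 0.0344, 0, 100], [0, 0, 0, -0.0339, 0.0344, 0, 100], [0, 0, 0, -0.0339, 0.0344, 0, 100], [0, 0, 0, -0.0339, 0.0344, 0, 100], [0, 0, 0, -0.0339, 0.0344, 0, 100], [0, 0, 0, -0.0339, 0.0344, 0, 100], [0, 0, 0, -0.0339, 0.0344, 0, 100], [0, 0, 0, -0.0339, 0.0344, 0, 100], [0, 0, 0, -0.0339, 0.0344, 0, 100], [0, 0, 0, -0.0339, 0.0344, 0, 100], [0, 0, 0, -0.0339, 0.0344, 0, 100], [0, 0, 0, -0.0339, 0.0344, 0, 100]]

```text
time: 2.1
ee_pos: [0.5508, -0.0843, 0.1966]
eef_rot: [0.804, 0.594, 0.0, -0.0]
ft_force: [0.3, 1.4, -0.3]
width: 0.0868
```

Run:
```python
from h import *
s=read_state(); print({k:np.round(v,4) for k,v in s.items()})
```

```text
{'time': np.float64(2.1), 'joint_positions': array([-0.4876,  0.198 ,  0.6416,  1.6745, -0.1224,  1.3097,  1.4488]), 'joint_vel': array([ 0.5571,  0.6216,  0.3143, -0.5428, -0.4141,  0.0731,  0.9238]), 'joint_torque': array([-3.32130e+00, -4.86100e+01,  4.92780e+00, -3.52285e+01,
        1.14490e+00,  3.04000e-02, -1.92500e+00]), 'ee_pos': array([ 0.5508, -0.0843,  0.1966]), 'eef_rot': array([ 8.043e-01,  5.942e-01,  0.000e+00, -1.000e-04]), 'ft_force': array([ 0.2615,  1.3909, -0.3178]), 'torque': array([ 0.0061, -0.0645, -0.0139]), 'width': np.float64(0.0868)}
```

>>> arm_command:
  commands:
    - [[0, 0, 0.185, 0, 0, 0, 50], [0, 0, 0.185, 0, 0, 0, 50], [0, 0, 0.185, 0, 0, 0, 50], [0, 0, 0.185, 0, 0, 0, 50], [0, 0, 0.185, 0, 0, 0, 50], [0, 0, 0.185, 0, 0, 0, 50], [0, 0, 0.185, 0, 0, 0, 50], [0, 0, 0.185, 0, 0, 0, 50], [0, 0, 0.185, 0, 0, 0, 50], [0, 0, 0.185, 0, 0, 0, 50], [0, 0, 0.185, 0, 0, 0, 50], [0, 0, 0.185, 0, 0, 0, 50], [0, 0, 0.185, 0, 0, 0, 50], [0, 0, 0.185, 0, 0, 0, 50], [0, 0, 0.185, 0, 0, 0, 50], [0, 0, 0.185, 0, 0, 0, 50], [0, 0, 0.185, 0, 0, 0, 50], [0, 0, 0.185, 0, 0, 0, 50], [0, 0, 0.185, 0, 0, 0, 50], [0, 0, 0, 0, 0, 0, 50]]

```text
time: 4.6
ee_pos: [0.5501, -0.0829, 0.1964]
eef_rot: [-0.435, 0.9, -0.0, -0.0]
ft_force: [-0.9, 0.4, -0.7]
width: 0.0439
```

```bash
cat >> h.py <<'E'
from scipy.spatial.transform import Rotation as Ro
V=np.array([.5505,-.0834])
def st(target=None):
    s=read_state(); R=Ro.from_quat(s['eef_rot']).as_matrix()
    print('t',round(s['time'],2),'pos',np.round(s['ee_pos'],4),'f',np.round(s['ft_force'],2),'tq',np.round(s['torque'],3),'w',round(float(s['width']),4),'q',np.round(s['joint_positions'],3))
    print('yaw',np.degrees(np.arctan2(R[1,0],R[0,0])),'zaxis',np.round(R[:,2],4),'f tool',np.round(R.T@s['ft_force'],2))
    if target is not None: print('tool shift to target',np.round(R.T@(np.array(target)-s['ee_pos']),4))
    return s
E
python3 - <<'E'
from h import *
st([*V,.12])
for n in('scene','top'):
    snap(n,n+'1')
a=load('scene1')['frame'][100:250,140:340,::-1];b=load('top1')['frame'][130:280,200:400,::-1]
cv2.imwrite('pics/z2.png',np.hstack([cv2.resize(a,(400,300)),cv2.resize(b,(400,300))]))
E
```

```text
t 4.6 pos [ 0.5501 -0.0829  0.1964] f [-0.92  0.38 -0.71] tq [0.012 0.163 0.037] w 0.0439 q [-0.895  0.331  1.184  1.691 -0.314  1.334 -1.897]
yaw -128.44386386178914 zaxis [-7.e-04 -4.e-04 -1.e+00] f tool [0.27 0.96 0.71]
tool shift to target [ 0.0001 -0.0006  0.0764]
```

View pics/z2.png

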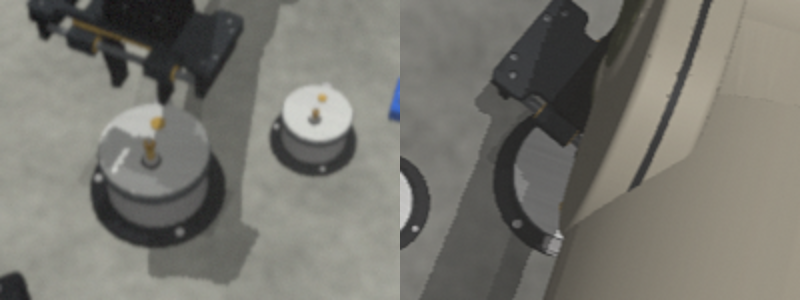

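>>> arm_command:
  commands:
    - [[0, 0, 0, 0, 0, 0.015, 50], [0, 0, 0, 0, 0, 0.015, 50], [0, 0, 0, 0, -0.0006, 0.015, 50], [0, 0, 0, 0, 0, 0.012, 50], [0, 0, 0, 0, 0, 0.01, 50], [0, 0, 0, 0, 0, 0.008, 50], [0, 0, 0, 0, 0, 0, 50], [0, 0, 0, 0, 0, 0, 50]]

```text
time: 5.7
ee_pos: [0.551, -0.0835, 0.122]
eef_rot: [-0.434, 0.901, -0.0, 0.0]
ft_force: [-0.4, -0.2, -0.3]
width: 0.0431
```

Run:
```python
from h import *
st([*V,.12])
c=snap('scene','scene2')
a=c['frame'][130:205,170:270,::-1]
cv2.imwrite('pics/z3.png',cv2.resize(a,(800,600),interpolation=cv2.INTER_CUBIC))
print('proj TCP',proj(c,read_state()['ee_pos']), 'grasp',proj(c,read_state()['ee_pos']+[0,0,.011]))
```

```text
t 5.7 pos [ 0.551  -0.0835  0.122 ] f [-0.44 -0.16 -0.29] tq [0.01  0.129 0.007] w 0.0431 q [-0.829  0.409  1.117  1.783 -0.394  1.198 -1.84 ]
yaw -128.51747994767788 zaxis [ 5.e-04  0.e+00 -1.e+00] f tool [0.4  0.24 0.29]
tool shift to target [0.0002 0.0005 0.002 ]
proj TCP [214.96715093 173.53782015] grasp [214.6455344  170.67693235]
```

View pics/z3.png

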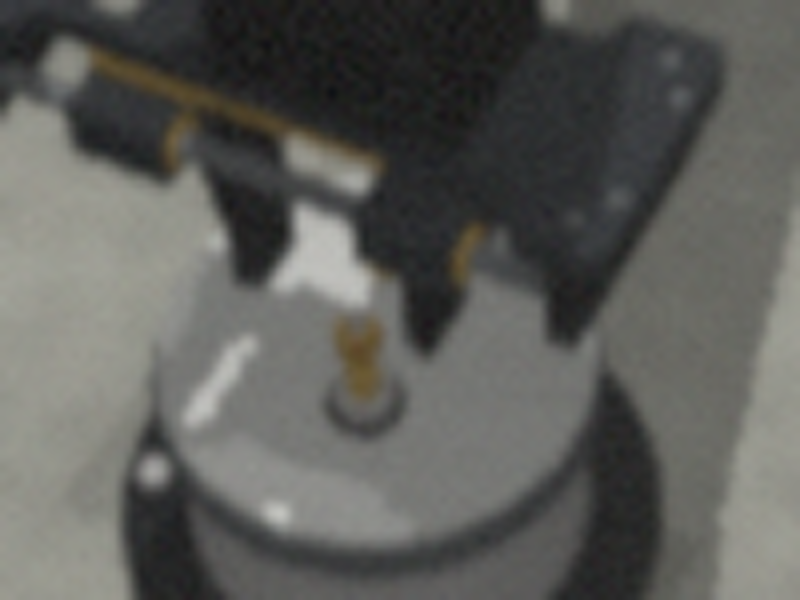

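Run:
```python
from h import *
c=load('scene2'); s=read_state(); R=Ro.from_quat(s['eef_rot']).as_matrix(); p=s['ee_pos']
im=cv2.imread('pics/z3.png')
def px(X):
    u=proj(c,X); return int((u[0]+.5-170)*8),int((u[1]+.5-130)*8)
for sx in(-1,1):
    for sy in(-1,0,1):
        for z,col in((.008,(0,0,255)),(-.011,(0,255,0)),(-.03,(255,0,0))):
            cv2.circle(im,px(p+R@np.array([sx*.0216,sy*.0095,z])),4,col,-1)
cv2.circle(im,px([*V,.138]),4,(255,255,0),-1)
cv2.circle(im,px([*V,.121]),4,(255,0,255),-1)
cv2.imwrite('pics/z4.png',im)
```

```text
(no output)
```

View pics/z4.png

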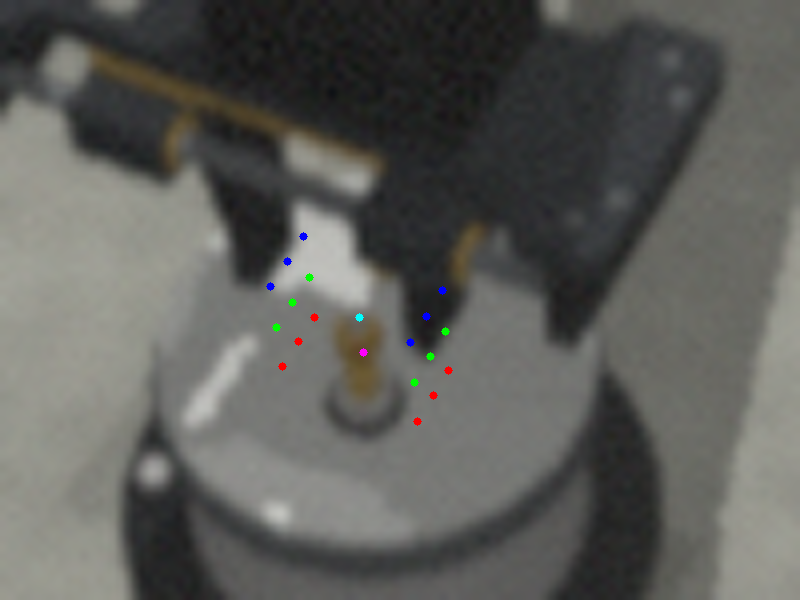

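Run:
```python
from h import *
c=load('scene2')
a=c['frame'][155:190,195:240,::-1]
a=cv2.resize(a,(800,622),interpolation=cv2.INTER_NEAREST)[:600]
a=np.clip((a.astype(float)-20)*1.9,0,255).astype(np.uint8)
cv2.imwrite('pics/z5.png',a)
```

```text
(no output)
```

View pics/z5.png

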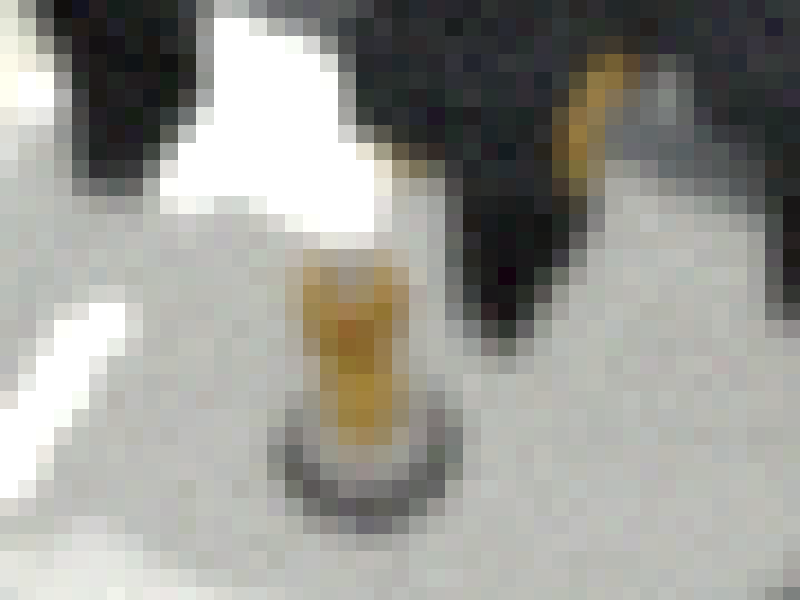

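Run:
```python
from h import *
st()
c=snap('scene','scene3');t=snap('top','top3')
print(np.abs(c['frame'].astype(int)-load('scene2')['frame'].astype(int)).max(), st())
for n,cc in(('s',c),('t',t)):
    im=cv2.resize(cc['frame'][:,:,::-1],(800,600),interpolation=cv2.INTER_CUBIC)
    cv2.imwrite(f'pics/{n}3.png',im)
```

```text
t 5.75 pos [ 0.5511 -0.0835  0.1221] f [ 0.02  0.65 -0.44] tq [0.031 0.147 0.003] w 0.0434 q [-0.83   0.409  1.117  1.783 -0.394  1.198 -1.84 ]
yaw -128.51043973546996 zaxis [ 7.e-04  1.e-04 -1.e+00] f tool [-0.52  0.39  0.44]
t 5.85 pos [ 0.551  -0.0834  0.1221] f [-0.34  0.82  0.1 ] tq [0.013 0.208 0.036] w 0.0435 q [-0.83   0.409  1.117  1.783 -0.394  1.198 -1.84 ]
yaw -128.50959399359505 zaxis [ 6.e-04  2.e-04 -1.e+00] f tool [-0.43  0.78 -0.1 ]
22 {'time': 5.85, 'joint_positions': array([-0.82953545,  0.40892424,  1.11666531,  1.78346324, -0.39421496,
        1.19754547, -1.84027201]), 'joint_vel': array([-0.0002637 ,  0.00024033, -0.00025846,  0.00148972, -0.00272985,
       -0.00186328, -0.00023162]), 'joint_torque': array([ 2.62428867e-02, -3.83920956e+01,  1.44775978e+01, -3.44755983e+01,
        2.74926926e-03, -8.21045134e-02, -8.09006779e-04]), 'ee_pos': array([ 0.55104173, -0.0834225 ,  0.1220833 ]), 'eef_rot': array([-4.34369775e-01,  9.00734582e-01, -5.48193850e-05,  3.28361373e-04]), 'ft_force': array([-0.34291208,  0.81845116,  0.1048901 ]), 'torque': array([0.01338645, 0.20776505, 0.0357487 ]), 'width': 0.04347220969069345}
```

View pics/s3.png

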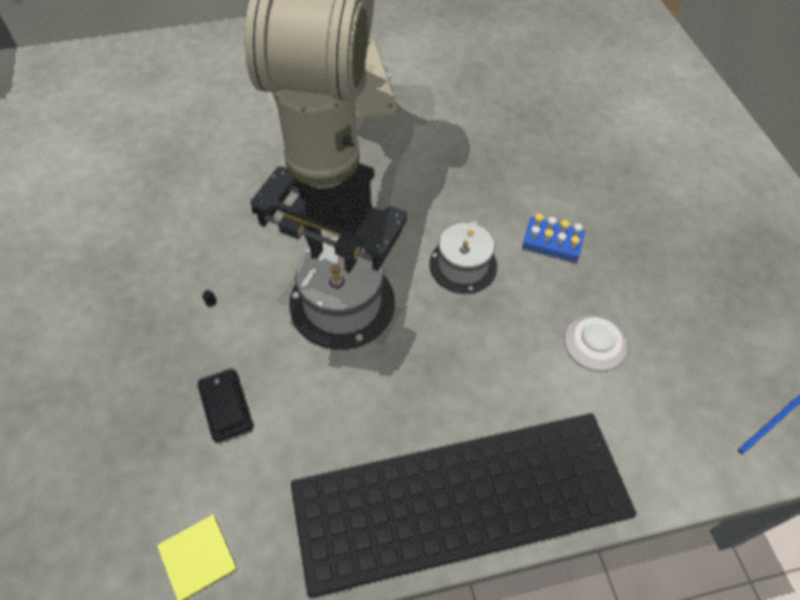

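View pics/t3.png

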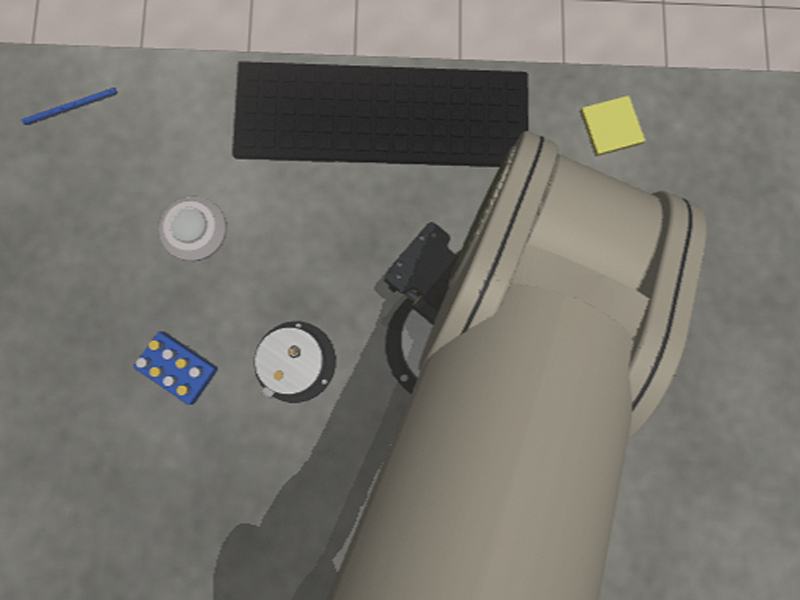

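Run:
```python
from h import *
c=load('scene3');t=load('top3'); s=read_state(); R=Ro.from_quat(s['eef_rot']).as_matrix(); p=s['ee_pos']
A=c['frame'][100:190,150:270,::-1]; B=t['frame'][125:215,225:345,::-1]
def dr(im,cc,u0,v0,k):
    for sx in(-1,1):
        for sy in(-1,1):
            for z,col in((-.062,(0,255,0)),(-.11,(255,128,0))):
                u=proj(cc,p+R@np.array([sx*.095,sy*.0375,z])); q=(int((u[0]+.5-u0)*k),int((u[1]+.5-v0)*k)); print(u)
                cv2.circle(im,q,4,col,-1)
    return im
a=dr(cv2.resize(A,(800,600),interpolation=cv2.INTER_CUBIC),c,150,100,800/120)
b=dr(cv2.resize(B,(800,600),interpolation=cv2.INTER_CUBIC),t,225,125,800/120)
cv2.imwrite('pics/a6.png',a);cv2.imwrite('pics/b6.png',b)
```

```text
[245.73156095 185.96990556]
[245.62482798 172.18301793]
[261.13817126 159.32349028]
[261.76293955 144.88791342]
[165.43838634 153.94745341]
[161.58332265 139.3893521 ]
[183.3209664  129.87180722]
[180.42845728 114.84520935]
[271.53558981 152.53188773]
[273.85380285 145.19990825]
[244.24026313 184.72541094]
[244.28341797 179.99882965]
[356.424945   221.59411682]
[366.02675849 219.98579373]
[329.92322969 255.54908141]
[337.39426074 256.85607527]
```

View pics/a6.png

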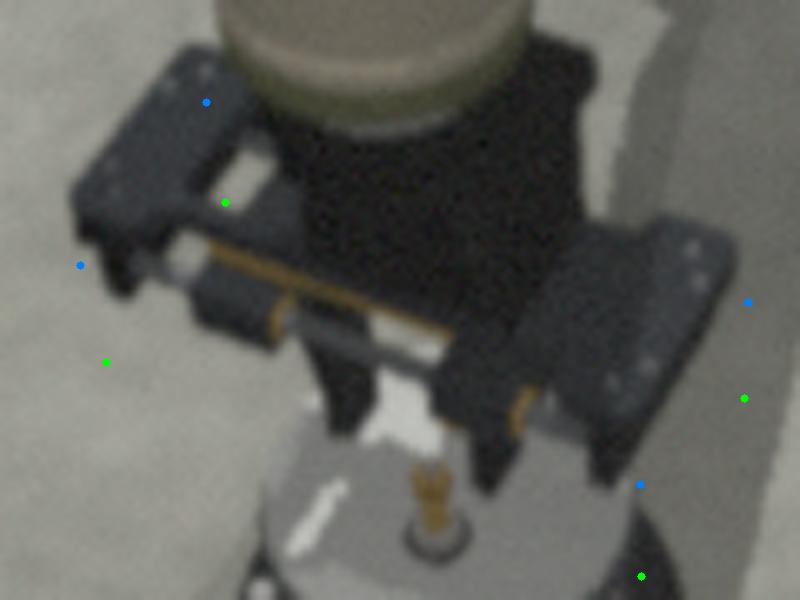

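View pics/b6.png

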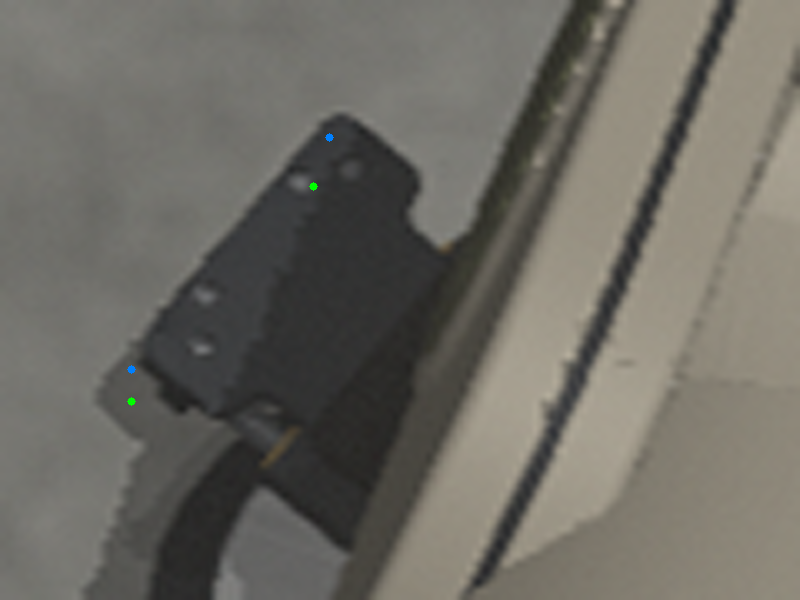

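Run:
```python
from h import *
c=load('scene3');t=load('top3'); s=read_state(); R=Ro.from_quat(s['eef_rot']).as_matrix(); p=s['ee_pos']
k=120/800
S=lambda x,y:(150+x*k-.5,100+y*k-.5); T=lambda x,y:(225+x*k-.5,125+y*k-.5)
# corners; screw holes on plate: scene (692,247),(700,277),(648,367),(615,382); top (300,182),(350,168),(205,295),(203,350)
for n,a,b in(('B',S(612,425),T(335,112)),('A',S(738,255),T(145,355)),('h near',S(615,382),T(300,182)),('h near2',S(648,367),T(300,182)),('h far',S(700,277),T(205,295)),('h far2',S(692,247),T(203,349))):
    X,g=tri(c,a,t,b); print(n,np.round(X,4),round(g,4),'tool',np.round(R.T@(X-p),4))
```

```text
B [ 0.6373 -0.0358  0.259 ] 0.0086 tool [-0.0911 -0.0379 -0.1369]
A [0.5803 0.0109 0.2547] 0.0007 tool [-0.0921  0.0357 -0.1326]
h near [ 0.6207 -0.0296  0.2561] 0.0118 tool [-0.0856 -0.0211 -0.134 ]
h near2 [ 0.6204 -0.0247  0.2612] 0.0024 tool [-0.0892 -0.0178 -0.1391]
h far [ 0.5929 -0.0031  0.2631] 0.0021 tool [-0.089   0.0172 -0.141 ]
h far2 [ 0.5806 -0.0027  0.2622] 0.0017 tool [-0.0816  0.0271 -0.1401]
```

Run:
```python
from h import *
c=load('scene3'); s=read_state(); R=Ro.from_quat(s['eef_rot']).as_matrix(); p=s['ee_pos']
k=120/800
S=lambda x,y:(150+x*k-.5,100+y*k-.5)
print('obs right',S(487,492),'left',S(342,435),'shadowtip')
for z in(.008,-.002,-.012,-.022,-.032):
    print(z,[np.round(proj(c,p+R@np.array([sx*x,0,z])),1) for sx in(-1,1) for x in(.022,.028,.036)])
```

```text
obs right (222.55, 173.3) left (200.8, 164.75) shadowtip
0.008 [array([223.9, 179. ]), array([226.2, 180. ]), array([229.4, 181.3]), array([206.7, 172.2]), array([204.4, 171.2]), array([201.3, 170. ])]
-0.002 [array([223.7, 176.5]), array([226. , 177.4]), array([229.2, 178.7]), array([206.3, 169.6]), array([204. , 168.6]), array([200.9, 167.4])]
-0.012 [array([223.4, 173.9]), array([225.8, 174.9]), array([229.1, 176.1]), array([205.9, 167. ]), array([203.6, 166. ]), array([200.5, 164.8])]
-0.022 [array([223.2, 171.3]), array([225.6, 172.2]), array([228.9, 173.5]), array([205.6, 164.3]), array([203.2, 163.3]), array([200. , 162.1])]
-0.032 [array([223. , 168.6]), array([225.4, 169.5]), array([228.7, 170.8]), array([205.2, 161.6]), array([202.8, 160.6]), array([199.6, 159.4])]
```

Fingertips in the picture sit near (222.5,173) and (201,165). That is higher than the stated 8 mm ahead of the TCP would put them (about v 179 and 172). I'll test this physically by closing gently at 3 N, which can lean the stem by 1° at most.

>>> arm_command:
  commands:
    - [[0, 0, 0, 0, 0, 0, 35], [0, 0, 0, 0, 0, 0, 25], [0, 0, 0, 0, 0, 0, 20], [0, 0, 0, 0, 0, 0, 15], [0, 0, 0, 0, 0, 0, 10], [0, 0, 0, 0, 0, 0, 5], [0, 0, 0, 0, 0, 0, 0], [0, 0, 0, 0, 0, 0, 0]]
  newtons: 3

```text
time: 6.85
ee_pos: [0.5508, -0.0834, 0.1217]
eef_rot: [-0.434, 0.901, 0.0, 0.0]
ft_force: [-0.3, 0.4, 0.1]
width: 0.0008
```

Run:
```python
from h import *
st([*V,.12])
c=snap('scene','scene4')
a=c['frame'][130:205,170:270,::-1]
cv2.imwrite('pics/z7.png',cv2.resize(a,(800,600),interpolation=cv2.INTER_CUBIC))
```

```text
t 6.85 pos [ 0.5508 -0.0834  0.1217] f [-0.28  0.43  0.14] tq [0.013 0.176 0.016] w 0.0008 q [-0.829  0.409  1.116  1.784 -0.394  1.197 -1.84 ]
yaw -128.51379951220437 zaxis [ 0.e+00  1.e-04 -1.e+00] f tool [-0.16  0.49 -0.14]
tool shift to target [0.0002 0.0002 0.0017]
```

View pics/z7.png

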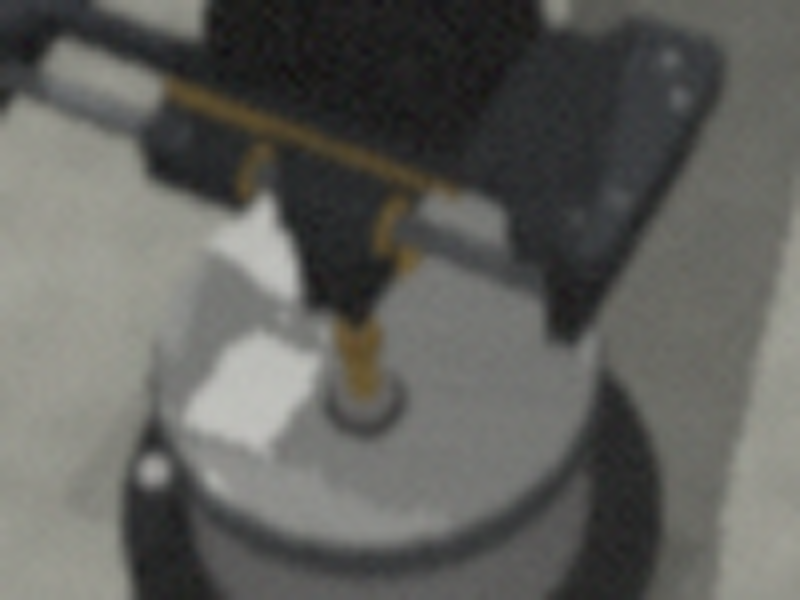

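Closing fully to 0.8 mm touched nothing. In the image the closed tip ends at native (214.5,169.5), just at the pin's top. So the real tips are around z 0.138–0.14, about 25 mm higher than the stated geometry implies, while x and y match. I'll open and go down in watched steps.

>>> arm_command:
  commands:
    - [[0, 0, 0, 0, 0, 0, 50], [0, 0, 0, 0, 0, 0, 50], [0, 0, 0, 0, 0, 0, 50], [0, 0, 0, 0, 0, 0, 50], [0, 0, 0, 0, 0, 0.004, 50], [0, 0, 0, 0, 0, 0.004, 50], [0, 0, 0, 0, 0, 0.004, 50], [0, 0, 0, 0, 0, 0, 50]]
  newtons: 3

```text
time: 7.9
ee_pos: [0.5505, -0.0834, 0.1093]
eef_rot: [-0.434, 0.901, 0.0, -0.0]
ft_force: [0.3, 0.4, -0.6]
width: 0.0434
```

Run:
```python
from h import *
st([*V,.12])
c=snap('scene','scene5')
a=c['frame'][130:205,170:270,::-1]
cv2.imwrite('pics/z8.png',cv2.resize(a,(800,600),interpolation=cv2.INTER_CUBIC))
```

```text
t 7.9 pos [ 0.5505 -0.0834  0.1093] f [ 0.28  0.37 -0.64] tq [0.058 0.129 0.   ] w 0.0434 q [-0.817  0.424  1.103  1.797 -0.409  1.176 -1.83 ]
yaw -128.5185481359763 zaxis [-7.e-04 -0.e+00 -1.e+00] f tool [-0.46  0.01  0.64]
tool shift to target [-0.      0.0001 -0.0107]
```

View pics/z8.png

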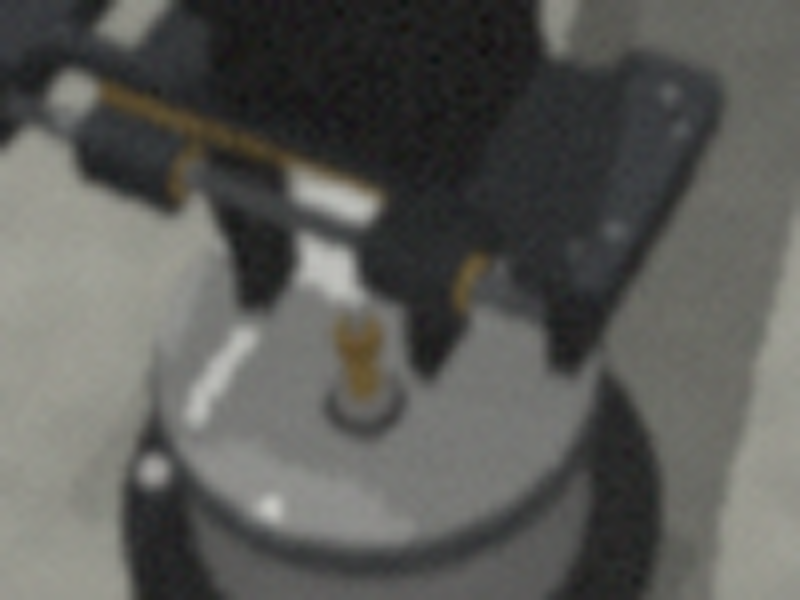

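>>> arm_command:
  commands:
    - [[0, 0, 0, 0, 0, 0.004, 50], [0, 0, 0, 0, 0, 0.004, 50], [0, 0, 0, 0, 0, 0.004, 50], [0, 0, 0, 0, 0, 0, 35], [0, 0, 0, 0, 0, 0, 25], [0, 0, 0, 0, 0, 0, 20], [0, 0, 0, 0, 0, 0, 15], [0, 0, 0, 0, 0, 0, 10], [0, 0, 0, 0, 0, 0, 5], [0, 0, 0, 0, 0, 0, 5]]
  newtons: 3

```text
time: 9.2
ee_pos: [0.5509, -0.0833, 0.0978]
eef_rot: [-0.434, 0.901, 0.0, 0.0]
ft_force: [0.4, 1.0, 0.8]
width: 0.013
```

Run:
```python
from h import *
st([*V,.12])
c=snap('scene','scene6')
a=c['frame'][130:205,170:270,::-1]
cv2.imwrite('pics/z9.png',cv2.resize(a,(800,600),interpolation=cv2.INTER_CUBIC))
```

```text
t 9.2 pos [ 0.5509 -0.0833  0.0978] f [0.41 1.03 0.76] tq [ 0.09   0.055 -0.01 ] w 0.013 q [-0.806  0.438  1.09   1.809 -0.424  1.155 -1.82 ]
yaw -128.51071860461857 zaxis [ 1.e-04  2.e-04 -1.e+00] f tool [-1.06  0.32 -0.76]
tool shift to target [ 0.0003  0.0002 -0.0222]
```

View pics/z9.png

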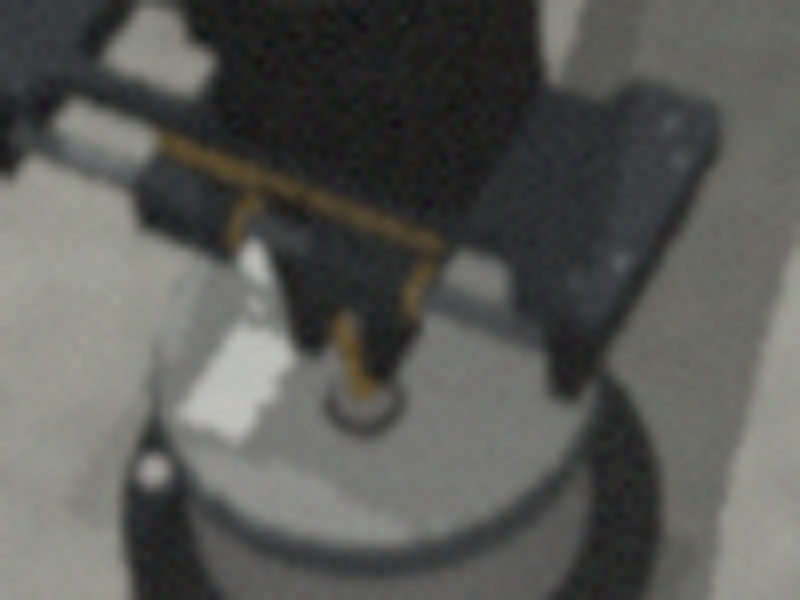

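Width is exactly 13.0 mm, so the nut is held. I'll grip it firmly and start unscrewing (negative turn about tool z) while climbing with the thread.

>>> arm_command:
  commands:
    - [[0, 0, 0, 0, 0, 0, 5], [0, 0, 0, 0, 0, 0, 5], [0, 0, -0.06, 0, 0, 0, 5], [0, 0, -0.12, 0, 0, -0.0001, 5], [0, 0, -0.12, 0, 0, -0.0001, 5]]
  newtons: 20

```text
time: 9.88
ee_pos: [0.5509, -0.0833, 0.0979]
eef_rot: [-0.566, 0.825, 0.0, 0.0]
ft_force: [0.5, 1.9, 0.2]
width: 0.0114
```

Run:
```python
from h import *
st([*V,.0978])
```

```text
t 9.88 pos [ 0.5509 -0.0833  0.0979] f [0.46 1.88 0.25] tq [ 0.186 -0.056 -0.038] w 0.0114 q [-0.761  0.403  1.021  1.807 -0.376  1.143 -1.555]
yaw -111.09756908918065 zaxis [ 1.e-04  2.e-04 -1.e+00] f tool [-1.92  0.25 -0.25]
tool shift to target [0.0003 0.0003 0.0001]
```

>>> arm_command:
  commands:
    - [[0, 0, -0.15, -0.0004, 0, -0.0001, 5], [0, 0, -0.18, 0, 0, -0.0001, 5], [0, 0, -0.18, 0, 0, -0.0001, 5], [0, 0, -0.18, 0, 0, -0.0001, 5], [0, 0, -0.18, 0, 0, -0.0001, 5], [0, 0, -0.18, 0, 0, -0.0001, 5], [0, 0, -0.18, 0, 0, -0.0001, 5], [0, 0, -0.18, 0, 0, -0.0001, 5], [0, 0, -0.18, 0, 0, -0.0001, 5]]

```text
time: 11.0
ee_pos: [0.5508, -0.0828, 0.0987]
eef_rot: [0.985, -0.173, -0.0, -0.0]
ft_force: [-0.4, 1.2, 0.6]
width: 0.0119
```

Run:
```python
from h import *
st([*V,.0978])
c=snap('scene','scene7')
a=c['frame'][130:205,170:270,::-1]
cv2.imwrite('pics/z10.png',cv2.resize(a,(800,600),interpolation=cv2.INTER_CUBIC))
```

```text
t 11.0 pos [ 0.5508 -0.0828  0.0987] f [-0.43  1.22  0.61] tq [ 0.249  0.226 -0.04 ] w 0.0119 q [-0.524  0.304  0.699  1.797 -0.217  1.119 -0.099]
yaw -19.88440969131372 zaxis [-4.e-04  5.e-04 -1.e+00] f tool [-0.82 -1.01 -0.61]
tool shift to target [-0.      0.0007  0.0009]
```

View pics/z10.png

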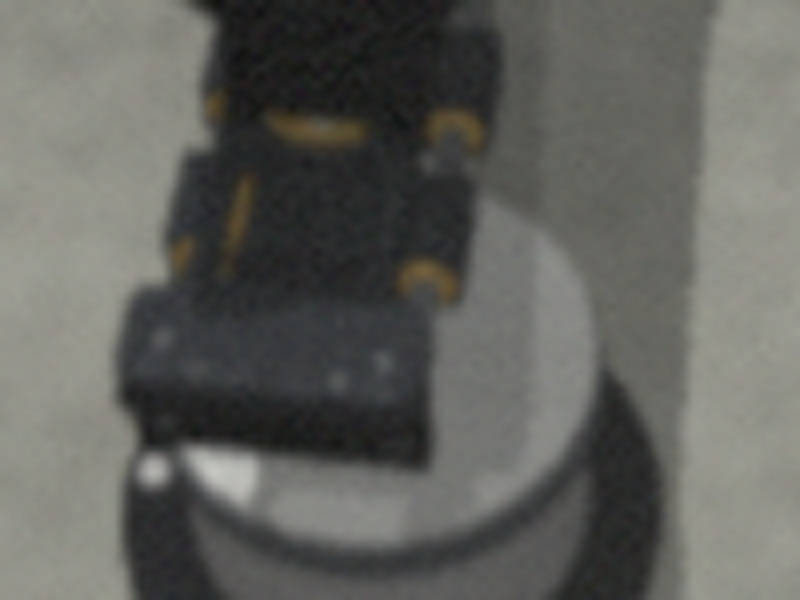

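>>> arm_command:
  commands:
    - [[0, 0, -0.16, 0, 0, -0.0001, 5], [0, 0, -0.18, 0, 0, -0.0001, 5], [0, 0, -0.18, 0, 0, -0.0001, 5], [0, 0, -0.18, 0, 0, -0.0001, 5], [0, 0, -0.18, 0, 0, -0.0001, 5], [0, 0, -0.18, 0, 0, -0.0001, 5], [0, 0, -0.18, 0, 0, -0.0001, 5], [0, 0, -0.18, 0, 0, -0.0001, 5], [0, 0, -0.18, 0, 0, -0.0001, 5], [0, 0, -0.18, 0, 0, -0.0001, 5], [0, 0, -0.18, 0, 0, -0.0001, 5], [0, 0, -0.18, 0, 0, -0.0001, 5], [0, 0, 0, 0, 0, 0, 5]]

```text
time: 12.68
ee_pos: [0.5504, -0.0831, 0.0998]
eef_rot: [0.628, 0.778, -0.0, -0.001]
ft_force: [-1.2, 1.3, 2.0]
width: 0.0114
```

Run:
```python
from h import *
st([*V,.0978])
```

```text
t 12.68 pos [ 0.5504 -0.0831  0.0998] f [-1.17  1.34  1.97] tq [ 0.239  0.501 -0.   ] w 0.0114 q [-0.257  0.264  0.377  1.783 -0.108  1.115  1.939]
yaw 102.17828352084116 zaxis [-1.e-03  4.e-04 -1.e+00] f tool [ 1.56 -0.86 -1.97]
tool shift to target [-0.0003 -0.      0.002 ]
```

Torque held steady at −0.04 N m, matching the nut's drag, over about 4.0 rad. I'll open, turn back and regrip for the rest.

>>> arm_command:
  commands:
    - [[0, 0, 0, 0, 0, 0, 35], [0, 0, 0, 0, 0, 0, 35], [0, 0, 0, 0, 0, 0, 35], [0, 0, 0.18, 0, 0, 0, 35], [0, 0, 0.18, 0, 0, 0, 35], [0, 0, 0.18, 0, 0, 0, 35], [0, 0, 0.18, 0, 0, 0, 35], [0, 0, 0.18, 0, 0, 0, 35], [0, 0, 0.18, 0, 0, 0, 35], [0, 0, 0.18, 0, 0, 0, 35], [0, 0, 0.18, 0, 0, 0, 35], [0, 0, 0.18, 0, 0, 0, 35], [0, 0, 0.18, 0, 0, 0, 35], [0, 0, 0.18, 0, 0, 0, 35], [0, 0, 0.18, 0, 0, 0, 35], [0, 0, 0.18, 0, 0, 0, 35], [0, 0, 0.18, 0, 0, 0, 35], [0, 0, 0.18, 0, 0, 0, 35], [0, 0, 0, 0, 0, 0, 35]]
  newtons: 20

```text
time: 15.05
ee_pos: [0.551, -0.083, 0.1]
eef_rot: [0.898, -0.441, 0.0, 0.0]
ft_force: [-0.5, 0.2, 0.3]
width: 0.0304
```

Run:
```python
from h import *
st([.5508,-.0831,.0998])
c=snap('scene','scene8')
a=c['frame'][130:205,170:270,::-1]
cv2.imwrite('pics/z11.png',cv2.resize(a,(800,600),interpolation=cv2.INTER_CUBIC))
```

```text
t 15.05 pos [ 0.551 -0.083  0.1  ] f [-0.54  0.18  0.34] tq [-0.084  0.127 -0.025] w 0.0304 q [-0.596  0.322  0.791  1.798 -0.252  1.125 -0.634]
yaw -52.27784394870896 zaxis [ 1.e-04 -2.e-04 -1.e+00] f tool [-0.48  0.32 -0.34]
tool shift to target [-0.      0.0003  0.0002]
```

View pics/z11.png

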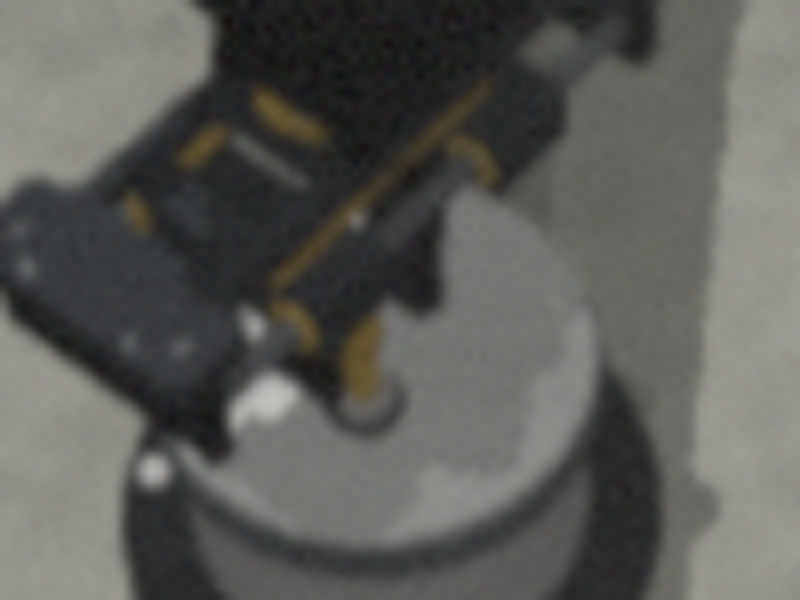

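>>> arm_command:
  commands:
    - [[0, 0, 0, 0, 0, 0, 20], [0, 0, 0, 0, 0, 0, 15], [0, 0, 0, 0, 0, 0, 5], [0, 0, 0, 0, 0, 0, 5], [0, 0, -0.1, 0, 0, 0, 5], [0, 0, -0.18, 0, 0, -0.0001, 5], [0, 0, -0.18, 0, 0, -0.0001, 5], [0, 0, -0.18, 0, 0, -0.0001, 5], [0, 0, -0.18, 0, 0, -0.0001, 5], [0, 0, -0.18, 0, 0, -0.0001, 5], [0, 0, -0.18, 0, 0, -0.0001, 5], [0, 0, -0.18, 0, 0, -0.0001, 5], [0, 0, -0.18, 0, 0, -0.0001, 5], [0, 0, -0.18, 0, 0, -0.0001, 5], [0, 0, -0.18, 0, 0, -0.0001, 5]]
  newtons: 20

```text
time: 16.98
ee_pos: [0.5507, -0.0829, 0.101]
eef_rot: [0.879, 0.476, -0.0, -0.0]
ft_force: [-0.4, -0.1, 0.8]
width: 0.0116
```

Run:
```python
from h import *
st([.5508,-.0831,.0998])
```

```text
t 16.98 pos [ 0.5507 -0.0829  0.101 ] f [-0.36 -0.14  0.8 ] tq [ 0.182  0.279 -0.076] w 0.0116 q [-0.343  0.271  0.479  1.786 -0.138  1.118  1.175]
yaw 56.90373715283612 zaxis [-5.e-04  3.e-04 -1.e+00] f tool [-0.31 -0.23 -0.8 ]
tool shift to target [-0.0001  0.0002  0.0012]
```

>>> arm_command:
  commands:
    - [[0, 0, -0.1, 0, 0, 0, 5], [0, 0, -0.1, 0, 0, 0, 5]]

```text
time: 17.23
ee_pos: [0.5507, -0.0829, 0.101]
eef_rot: [0.828, 0.561, -0.0, -0.0]
ft_force: [-2.2, 0.7, 1.2]
width: 0.0113
```

Run:
```python
from h import *
st([.5508,-.0831,.0998])
```

```text
t 17.23 pos [ 0.5507 -0.0829  0.101 ] f [-2.16  0.75  1.24] tq [ 0.177  0.388 -0.075] w 0.0113 q [-0.32   0.269  0.451  1.785 -0.129  1.118  1.365]
yaw 68.20758707200463 zaxis [-4.e-04  4.e-04 -1.e+00] f tool [-0.11 -2.28 -1.24]
tool shift to target [-0.0001  0.0001  0.0012]
```

Torque has nearly doubled to −0.075 N m and stays there while turning, so the nut looks to be at its stop and the pads are slipping. I'll turn a little further to confirm, then release and rise straight up.

>>> arm_command:
  commands:
    - [[0, 0, -0.12, 0, 0, 0, 5], [0, 0, -0.12, 0, 0, 0, 5], [0, 0, -0.12, 0, 0, 0, 5]]

```text
time: 17.6
ee_pos: [0.551, -0.0832, 0.101]
eef_rot: [0.714, 0.7, 0.0, 0.0]
ft_force: [0.1, 0.4, 0.0]
width: 0.0112
```

Run:
```python
from h import *
st([.5508,-.0831,.0998])
```

```text
t 17.6 pos [ 0.551  -0.0832  0.101 ] f [0.12 0.43 0.03] tq [ 0.001 -0.105 -0.059] w 0.0112 q [-0.278  0.265  0.402  1.783 -0.114  1.117  1.713]
yaw 88.86818804633135 zaxis [ 2.e-04 -0.e+00 -1.e+00] f tool [ 0.43  0.11 -0.03]
tool shift to target [ 0.     -0.0002  0.0012]
```

>>> arm_command:
  commands:
    - [[0, 0, 0, 0, 0, 0, 5], [0, 0, 0, 0, 0, 0, 35], [0, 0, 0, 0, 0, 0, 35], [0, 0, 0, 0, 0, 0, 35], [0, 0, 0, 0, 0, -0.01, 35], [0, 0, 0, 0, 0, -0.01, 35], [0, 0, 0, 0, 0, -0.012, 35], [0, 0, 0, 0, 0, -0.005, 35], [0, 0, 0, 0, 0, 0, 35]]

```text
time: 18.73
ee_pos: [0.5512, -0.083, 0.1385]
eef_rot: [0.715, 0.699, 0.0, 0.0]
ft_force: [-0.3, -0.4, 0.3]
width: 0.0303
```

Run:
```python
from h import *
st([.5508,-.0831,.0998])
c=snap('scene','scene9')
a=c['frame'][130:205,170:270,::-1]
cv2.imwrite('pics/z12.png',cv2.resize(a,(800,600),interpolation=cv2.INTER_CUBIC))
```

```text
t 18.73 pos [ 0.5512 -0.083   0.1385] f [-0.33 -0.41  0.3 ] tq [-0.034  0.015 -0.031] w 0.0303 q [-0.286  0.228  0.408  1.742 -0.097  1.191  1.695]
yaw 88.63691851199106 zaxis [ 9.e-04  2.e-04 -1.e+00] f tool [-0.42 -0.31 -0.3 ]
tool shift to target [-0.0001 -0.0004  0.0387]
```

View pics/z12.png

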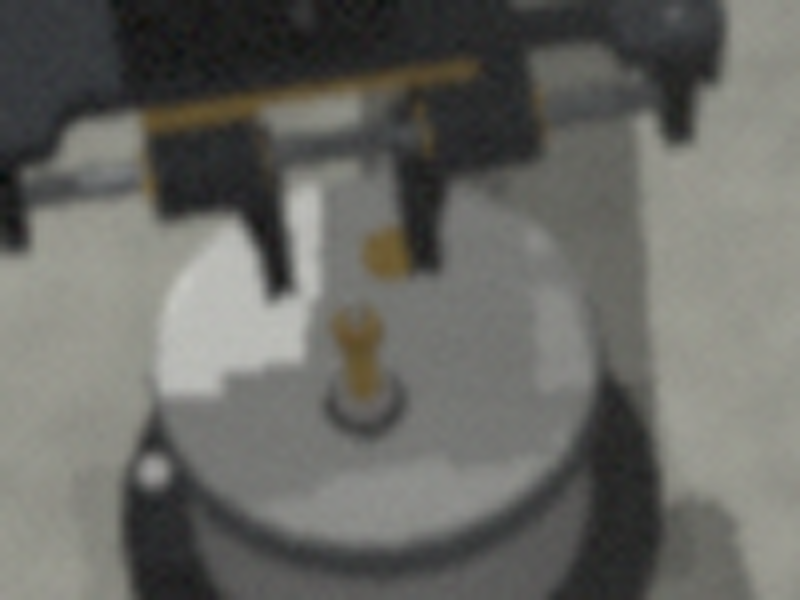

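The nut has visibly risen, its head now being at (357,325) in the crop, and the stem is upright. I'll close the fingers and approach the pin from above.

>>> arm_command:
  commands:
    - [[0, 0, 0, 0, 0, 0, 10], [0, 0, 0, 0, 0, 0, 0], [0, 0, 0, -0.0001, -0.0004, 0.006, 0], [0, 0, 0, 0, 0, 0.005, 0], [0, 0, 0, 0, 0, 0.003, 0], [0, 0, 0, 0, 0, 0.001, 0], [0, 0, 0, 0, 0, 0.0005, 0], [0, 0, 0, 0, 0, 0, 0]]

```text
time: 19.77
ee_pos: [0.5506, -0.0832, 0.1226]
eef_rot: [0.715, 0.699, 0.0, 0.0]
ft_force: [1.0, 0.0, 0.1]
width: 0.0004
```

Run:
```python
from h import *
st([.5506,-.0831,.1225])
c=snap('scene','scene10')
a=c['frame'][150:195,185:245,::-1]
cv2.imwrite('pics/z13.png',cv2.resize(a,(800,600),interpolation=cv2.INTER_CUBIC))
```

```text
t 19.77 pos [ 0.5506 -0.0832  0.1226] f [1.03 0.05 0.12] tq [-0.001  0.054  0.014] w 0.0004 q [-0.283  0.242  0.406  1.761 -0.103  1.16   1.701]
yaw 88.63639565158493 zaxis [ 2.e-04  1.e-04 -1.e+00] f tool [ 0.07  1.03 -0.12]
tool shift to target [0.0001 0.     0.0001]
```

View pics/z13.png

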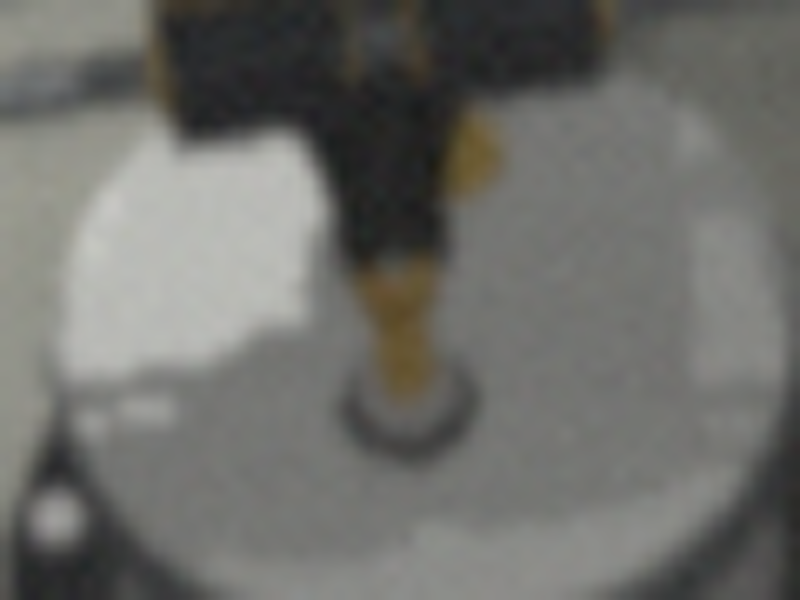

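>>> arm_command:
  commands:
    - [[0, 0, 0, 0, 0, 0.0005, 0], [0, 0, 0, 0, 0, 0.0005, 0], [0, 0, 0, 0, 0, 0.0005, 0], [0, 0, 0, 0, 0, 0, 0]]

```text
time: 20.32
ee_pos: [0.5505, -0.0831, 0.121]
eef_rot: [0.715, 0.699, 0.0, -0.0]
ft_force: [-1.2, -0.2, 0.6]
width: 0.0002
```

>>> arm_command:
  commands:
    - [[0, 0, 0, 0, 0, 0.0005, 0], [0, 0, 0, 0, 0, 0.0005, 0], [0, 0, 0, 0, 0, 0, 0]]

```text
time: 20.7
ee_pos: [0.5505, -0.0832, 0.12]
eef_rot: [0.715, 0.699, 0.0, -0.0]
ft_force: [-0.2, 0.7, -0.8]
width: 0.0007
```

>>> arm_command:
  commands:
    - [[0, 0, 0, 0, 0, 0.0005, 0], [0, 0, 0, 0, 0, 0.0005, 0], [0, 0, 0, 0, 0, 0, 0]]

```text
time: 21.08
ee_pos: [0.5505, -0.0831, 0.119]
eef_rot: [0.715, 0.699, -0.0, -0.0]
ft_force: [0.5, 1.1, 0.1]
width: 0.0004
```

>>> arm_command:
  commands:
    - [[0, 0, 0, 0, 0, 0.0005, 0], [0, 0, 0, 0, 0, 0.0005, 0], [0, 0, 0, 0, 0, 0, 0]]

```text
time: 21.45
ee_pos: [0.5505, -0.0832, 0.118]
eef_rot: [0.715, 0.699, 0.0, -0.0]
ft_force: [0.1, -0.1, 0.4]
width: 0.0003
```

Run:
```python
from h import *
st([.5506,-.0831,.1225])
c=snap('scene','scene11')
a=c['frame'][150:195,185:245,::-1]
cv2.imwrite('pics/z14.png',cv2.resize(a,(800,600),interpolation=cv2.INTER_CUBIC))
```

```text
t 21.45 pos [ 0.5505 -0.0832  0.118 ] f [ 0.14 -0.1   0.45] tq [ 0.038  0.004 -0.017] w 0.0003 q [-0.282  0.246  0.405  1.766 -0.106  1.151  1.702]
yaw 88.63418969771996 zaxis [-1.e-04  1.e-04 -1.e+00] f tool [-0.09  0.14 -0.45]
tool shift to target [ 0.0001  0.0001 -0.0045]
```

View pics/z14.png

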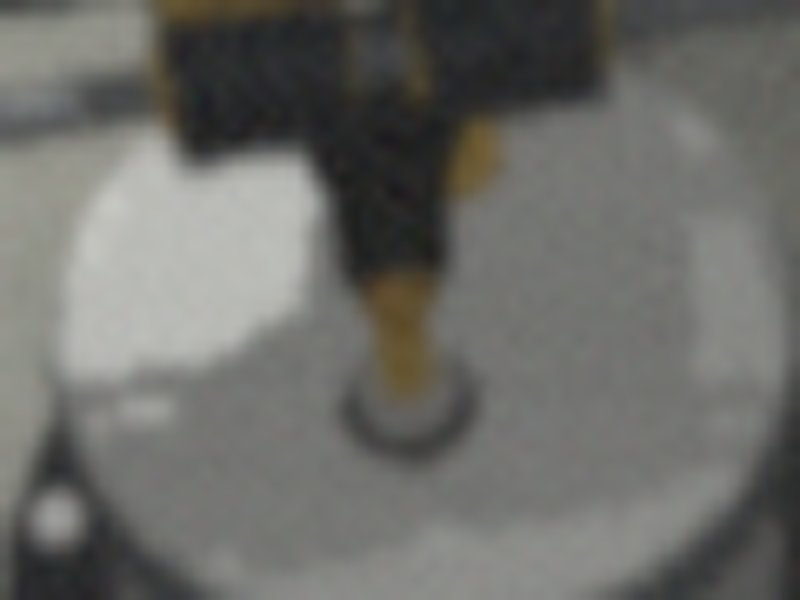

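>>> arm_command:
  commands:
    - [[0, 0, 0, 0, 0, 0.0007, 0], [0, 0, 0, 0, 0, 0.0007, 0], [0, 0, 0, 0, 0, 0, 0]]

```text
time: 21.88
ee_pos: [0.5505, -0.0831, 0.1165]
eef_rot: [0.715, 0.699, 0.0, -0.0]
ft_force: [-0.7, -0.2, 0.3]
width: 0.0004
```

>>> arm_command:
  commands:
    - [[0, 0, 0, 0, 0, 0.0007, 0], [0, 0, 0, 0, 0, 0.0007, 0], [0, 0, 0, 0, 0, 0, 0]]

```text
time: 22.25
ee_pos: [0.5505, -0.0831, 0.1151]
eef_rot: [0.715, 0.699, -0.0, -0.0]
ft_force: [-1.3, -0.6, 0.1]
width: 0.0005
```

>>> arm_command:
  commands:
    - [[0, 0, 0, 0, 0, 0.0007, 0], [0, 0, 0, 0, 0, 0.0007, 0], [0, 0, 0, 0, 0, 0, 0]]

```text
time: 22.62
ee_pos: [0.5505, -0.0831, 0.1137]
eef_rot: [0.715, 0.699, -0.0, -0.0]
ft_force: [-0.2, -0.5, -0.5]
width: 0.0005
```

Run:
```python
from h import *
st([.5506,-.0831,.1225])
c=snap('scene','scene12')
a=c['frame'][150:195,185:245,::-1]
cv2.imwrite('pics/z15.png',cv2.resize(a,(800,600),interpolation=cv2.INTER_CUBIC))
```

```text
t 22.62 pos [ 0.5505 -0.0831  0.1137] f [-0.17 -0.45 -0.5 ] tq [-0.012  0.109  0.003] w 0.0005 q [-0.281  0.251  0.405  1.77  -0.108  1.142  1.704]
yaw 88.63652316867064 zaxis [-1.e-04  1.e-04 -1.e+00] f tool [-0.46 -0.16  0.5 ]
tool shift to target [ 0.      0.0001 -0.0088]
```

View pics/z15.png

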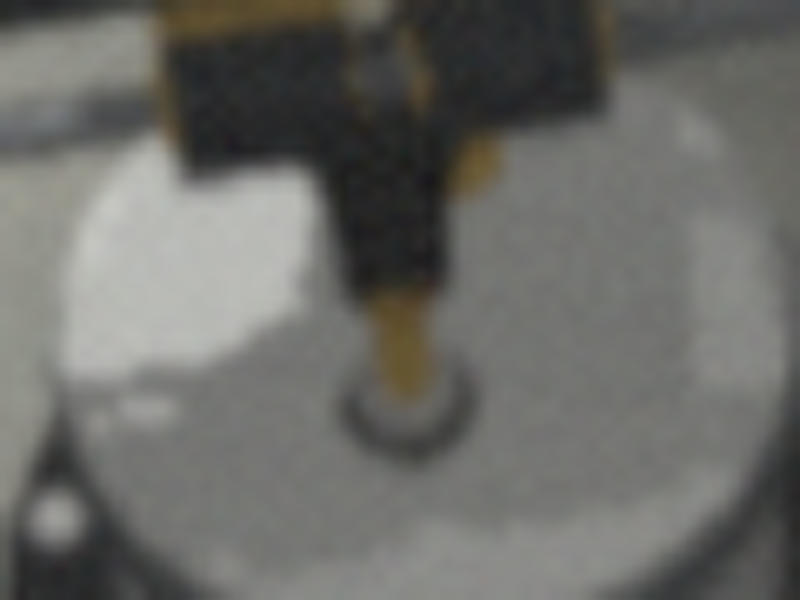

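>>> arm_command:
  commands:
    - [[0, 0, 0, 0, 0, 0.0007, 0], [0, 0, 0, 0, 0, 0.0007, 0], [0, 0, 0, 0, 0, 0, 0]]

```text
time: 23.05
ee_pos: [0.5508, -0.0832, 0.1127]
eef_rot: [0.715, 0.699, 0.0, 0.0]
ft_force: [-0.4, -0.2, 3.5]
width: 0.0007
```

Contact: 3.5 N upward, which matches the spring preload of 3.2 N. I'll press gently further.

>>> arm_command:
  commands:
    - [[0, 0, 0, 0, 0, 0.0005, 0], [0, 0, 0, 0, 0, 0.0005, 0], [0, 0, 0, 0, 0, 0, 0]]

```text
time: 23.42
ee_pos: [0.5507, -0.0832, 0.1116]
eef_rot: [0.715, 0.699, 0.0, 0.0]
ft_force: [-0.5, 0.3, 5.8]
width: 0.0008
```

Run:
```python
from h import *
st()
```

```text
t 23.43 pos [ 0.5507 -0.0832  0.1116] f [-0.53  0.26  5.8 ] tq [ 0.044  0.06  -0.02 ] w 0.0008 q [-0.281  0.253  0.404  1.773 -0.109  1.137  1.705]
yaw 88.63476292507372 zaxis [ 4.e-04  1.e-04 -1.e+00] f tool [ 0.25 -0.54 -5.8 ]
```

>>> arm_command:
  commands:
    - [[0, 0, 0, 0, 0, 0.0005, 0], [0, 0, 0, 0, 0, 0.0005, 0], [0, 0, 0, 0, 0, 0, 0], [0, 0, 0, 0, 0, 0, 0]]

```text
time: 23.92
ee_pos: [0.5508, -0.0832, 0.1108]
eef_rot: [0.715, 0.699, 0.0, 0.0]
ft_force: [-0.6, 0.5, 5.6]
width: -0.0001
```

Run:
```python
from h import *
st()
c=snap('scene','scene13')
a=c['frame'][150:195,185:245,::-1]
cv2.imwrite('pics/z16.png',cv2.resize(a,(800,600),interpolation=cv2.INTER_CUBIC))
st()
```

```text
t 23.93 pos [ 0.5508 -0.0832  0.1108] f [-0.58  0.48  5.6 ] tq [-0.002  0.134  0.001] w -0.0001 q [-0.281  0.254  0.404  1.773 -0.109  1.136  1.705]
yaw 88.6340569351594 zaxis [ 7.e-04  1.e-04 -1.e+00] f tool [ 0.47 -0.59 -5.6 ]
t 23.98 pos [ 0.5509 -0.0831  0.1108] f [-1.07  0.54  6.29] tq [0.076 0.146 0.006] w 0.0002 q [-0.281  0.254  0.404  1.773 -0.109  1.136  1.705]
yaw 88.63735468872855 zaxis [ 8.e-04  1.e-04 -1.e+00] f tool [ 0.51 -1.07 -6.29]
```

View pics/z16.png

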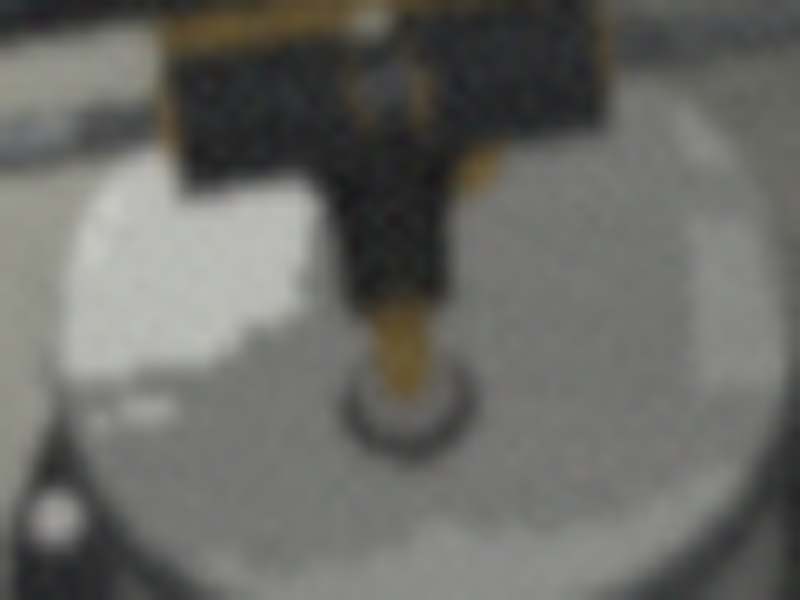

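>>> arm_command:
  commands:
    - [[0, 0, 0, 0, 0, 0.0004, 0], [0, 0, 0, 0, 0, 0, 0], [0, 0, 0, 0, 0, 0, 0], [0, 0, 0, 0, 0, 0, 0], [0, 0, 0, 0, 0, 0, 0], [0, 0, 0, 0, 0, 0, 0], [0, 0, 0, 0, 0, 0, 0], [0, 0, 0, 0, 0, 0, 0], [0, 0, 0, 0, 0, 0, 0], [0, 0, 0, 0, 0, 0, 0]]

```text
time: 25.22
ee_pos: [0.5509, -0.0831, 0.1105]
eef_rot: [0.715, 0.699, 0.0, 0.0]
ft_force: [-0.5, 0.4, 6.7]
width: 0.0
```

>>> arm_command:
  commands:
    - [[0, 0, 0, 0, 0, 0, 0], [0, 0, 0, 0, 0, 0, 0], [0, 0, 0, 0, 0, 0, 0], [0, 0, 0, 0, 0, 0, 0], [0, 0, 0, 0, 0, 0, 0], [0, 0, 0, 0, 0, 0, 0], [0, 0, 0, 0, 0, 0, 0], [0, 0, 0, 0, 0, 0, 0], [0, 0, 0, 0, 0, 0, 0], [0, 0, 0, 0, 0, 0, 0]]

```text
time: 26.48
ee_pos: [0.5508, -0.0832, 0.1104]
eef_rot: [0.715, 0.699, 0.0, 0.0]
ft_force: [-0.1, -0.2, 7.2]
width: 0.0003
```

Held for over 2.5 s at about 7 N, roughly 2.4 mm down, with no stiff stop. I'll let it up gently and clear the area.

>>> arm_command:
  commands:
    - [[0, 0, 0, 0, 0, -0.0007, 0], [0, 0, 0, 0, 0, -0.0007, 0], [0, 0, 0, 0, 0, -0.0007, 0], [0, 0, 0, 0, 0, -0.0007, 0], [0, 0, 0, 0, 0, -0.002, 0], [0, 0, 0, 0, 0, -0.01, 0], [0, 0, 0, 0, 0, -0.02, 0], [0, 0, 0, 0, 0, -0.03, 0], [0, 0, 0, 0, 0, -0.03, 0], [0, 0, 0, 0, -0.05, 0, 0], [0, 0, 0, 0, -0.05, 0, 0], [0, 0, 0, 0, -0.03, 0, 0], [0, 0, 0, 0, 0, 0, 0], [0, 0, 0, 0, 0, 0, 0]]

```text
time: 28.22
ee_pos: [0.4211, -0.08, 0.2053]
eef_rot: [0.715, 0.699, 0.0, 0.0]
ft_force: [-0.2, 0.2, -0.2]
width: 0.0002
```

Run:
```python
from h import *
st()
c=snap('scene','scene14');t=snap('top','top14')
o=load('scene0')
def z(c,y,x,n): return cv2.resize(c['frame'][y:y+n,x:x+n,::-1],(400,300*400//300 if 0 else 400),interpolation=cv2.INTER_NEAREST)
cv2.imwrite('pics/z17.png',np.hstack([z(o,160,200,28),z(c,160,200,28)]))
cv2.imwrite('pics/s14.png',cv2.resize(c['frame'][:,:,::-1],(800,600)))
for a,b in(((214.2,168.5),1),): pass
```

```text
t 28.23 pos [ 0.4211 -0.08    0.2053] f [-0.25  0.17 -0.16] tq [ 0.014 -0.011 -0.029] w 0.0002 q [-0.332 -0.144  0.379  1.948  0.054  1.327  1.578]
yaw 88.64044351955094 zaxis [ 9.e-04  2.e-04 -1.e+00] f tool [ 0.16 -0.25  0.16]
```

View pics/z17.png

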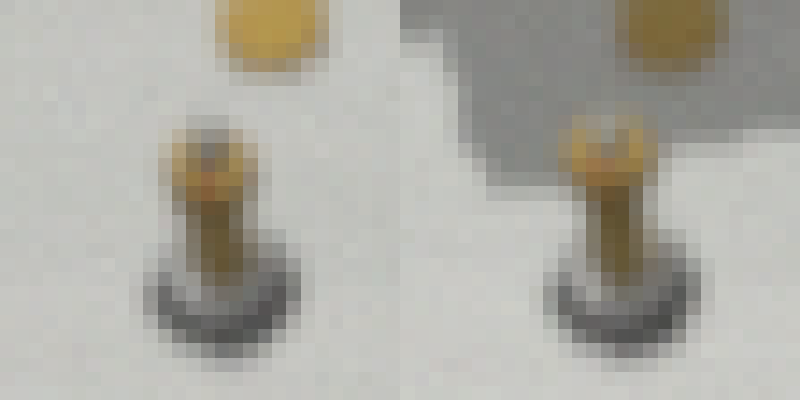

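View pics/s14.png

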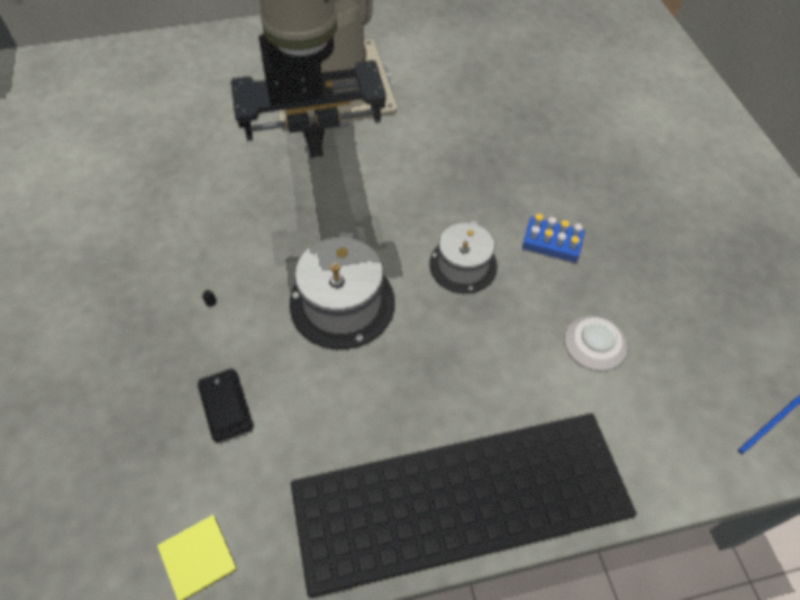

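Final view: the nut is about one pixel (3 mm) higher, and its red mark is almost back where it started, consistent with nearly a full turn. The pin is up, the stem upright, the bystanders look unmoved and the arm is clear. I'm handing in.

```bash
python3 -c "
from bench import *
print(close_job())"
```

```text
the job is handed in; nothing more can be done
None
```

I unscrewed the lock nut to its stop, held the pin open for over 2.5 s, let it spring shut, and handed the job in at about 28 s; no verdict was reported.

- **Nut:** I turned it in two strokes, about 6.5 rad commanded in total. It dragged at a steady 0.04 N m, then jumped to about 0.075 N m with the pads slipping. I took that as the top of the thread.
- **Pin:** I felt it at 3.5 N, pressed it to about 7 N (roughly 2.4 mm down, worked out from the force and the tool height), and held it there. I then let it up slowly.
- **Last checks:** The final picture shows the nut about one pixel (3 mm) higher and its mark almost a full turn round. The pin is up, the stem upright, the other things look unmoved by eye, and the arm is clear with wrist force near zero.
- **Disagreement:** The fingertips were about 25 to 35 mm higher than the reported tool height and `tips_ahead` say they should be. A first test close, above the pin, therefore caught nothing. After that I set heights by pictures and touch.
- **Not measured directly:** The nut angle, the pin depth and any small lean of the stem are inferred from torque, force and the pictures.

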